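# Dry-fit two cabochons in a bar brooch and hold it up to the inspection camera

## Task

With the setter's stick lying in its rest, lay the two loose blue stones flat, dome up, in the two empty cups of the silver brooch on it, each in the cup of its size. Then lift the stick out of the rest by its bare wooden handle, without losing the stones, and hold it up to the inspection camera for a colleague: the brooch's middle stone level with the lens and 15 cm straight in front of it, the row of stones level and square across the line of sight, the face tipped from straight up by about 30 degrees towards the lens. Finish while still holding it there; do not bump the camera, and leave the wax, pot, loupe and gauge where they are.

Things in the scene. Friction and masses are not known exactly. Their poses are not given: they have to be found in the camera images.
- setting_stick: Pale wooden stick, 16 mm thick, 110 g, silver bar brooch fixed on its broad end. Origin on its underside, mid-width; x along it from the handle end (-95) to the brooch end (+98), z out of the brooch's face. Handle 24 mm wide up to x = +10, then 34 mm wide. Round cups at x = +26 (large, empty), +56 (blue stone already set), +82 (small, empty); rims 23, set stone's top 29 above the underside.
- grip (a point): Where to take the stick, on the bare handle: 30 mm from its origin towards the handle end, 10 mm above the underside. Same axes as the stick. The handle is 24 mm wide here, and free on both sides and 12 mm above the rest's base board.
- brooch (a point): Centre of the set middle stone of the brooch, 86 mm from point grip along the stick's +x and 12 mm above it. Same axes as the stick.
- large_cup (a point): Centre of the floor of the large empty cup, 19 mm above the stick's underside. Clear width of the cup 26.8 mm, flared to 29.6 mm at the mouth, 4 mm deep, outside 32 mm wide at the rim. Same axes as the stick.
- small_cup (a point): Centre of the floor of the small empty cup, 19 mm above the stick's underside. Clear width of the cup 18.8 mm, flared to 21.6 mm at the mouth, 4 mm deep, outside 24 mm wide at the rim. Same axes as the stick.
- stick_rest: Fixed wooden rest: base board 190 x 56 x 10 mm with two 12 mm thick notched cheeks at x = -82 and x = +84 of its own frame, up to 30 mm high. Origin under its centre. The stick lies in the notches with its underside 22 mm above the bench, its axes along the rest's, about 1.75 mm of play on each side; it lifts straight up.
- large_stone: Large loose dark-blue cabochon standing flat side down on the white board: round, 24 mm diameter, straight sides up to 10 mm, low dome, 14 mm high, 14 g. Origin: centre of the flat underside; z up through the dome.
- small_stone: Small loose dark-blue cabochon standing flat side down on the white board: round, 16 mm diameter, straight sides up to 10 mm, low dome, 13 mm high, 10 g. Origin: centre of the flat underside; z up through the dome.
- stone_board: Fixed flat white board 120 x 120 x 12 mm on which the two loose stones stand. Origin under its centre.
- inspection_camera: Fixed small black camera on a post with a round base 84 mm wide; the highest point is the post, 215 mm. Origin: centre of the underside of its base. It looks level along its own -x, with the middle of the lens 180 mm above the bench and 37 mm in front of the origin; the ring light round the lens is 50 mm wide.
- view_point (a point): Point in the air 150 mm straight in front of the lens and level with it, 180 mm above the bench, where point brooch has to be held. Its y runs level, square across the line of sight: the row of stones lies along it, handle at either end. Its z is the way the brooch's face (the stick's z) has to point: 30 degrees from straight up, leaning towards the lens.
- beeswax: Lump of pale yellow beeswax 31 x 36 x 39 mm, bystander. Origin under its centre.
- flux_pot: White pot with black lid 49 mm wide, 52 mm high, bystander. Origin under its centre.
- loupe: Small black eye loupe 51 x 19 x 16 mm lying down, bystander. Origin under its centre.
- slide_gauge: Brass slide gauge 44 x 122 x 11 mm lying flat, bystander. Origin under its centre.
Mind the look-alikes: they are no part of the job. Several things have the shape of the inspection_camera; the one meant has the colours described above.

How it is judged:
By the outcome, as a careful person would: the job done as asked, in the order asked, and still so for the second after the job is handed in, while the arm keeps its last pose, push and grip.
It also fails if it takes over 58 s, if anything falls off the work surface, if the arm or the gripper's body presses on something with over 40 N, if the wrist force passes 120 N, or if a joint passes its speed limit or range.

## Robot

A 7-joint arm with a two-finger parallel gripper is mounted at the origin on the work surface; the furniture and walls round the work are solid. World frame = base frame: x ahead of the robot, y to its left, z up, the work surface at z = 0. Lengths are in m, angles in rad, forces in N, time in s.
With the tool pointing down it reaches from about 0.4 to 0.85 m from the base axis. Payload 4.5 kg.
Tool frame: the origin (TCP) lies where the fingers leave the gripper's body, on its centre line; the fingertips stand 64 mm ahead of it and the grasp point (between the pads) lies 45 mm ahead of it; z points along the fingers, y is the line along which they close (so a half turn about z gives the same grasp; the last joint's range is limited). The gripper opens to 88 mm and grips with 3 to 60 N. Pads are 18 mm wide; open, the fingers measure 123 mm over their backs; the gripper's body (75 mm by 187 mm) begins 45 mm behind the grasp point.
Start: joints at [-1.103, 0.689, -0.195, 1.565, 0.157, 0.902, -0.215], TCP at [0.263, 0.567, 0.303] pointing down, gripper open.
Joint ranges: [-3.01, 3.01], [-0.46, 2.08], [-1.47, 1.51], [0.13, 2.56], [-1, 4.14], [0.04, 2.09], [-2.66, 2.66]. Speed limits (rad/s): [2.57, 2.57, 3.14, 3.14, 3.14, 3.14, 3.14].

## Interface

Orientations are given as a unit quaternion [x, y, z, w].
In Python, from plant import r gives the robot as it stands.
- The arm moves only by the tool play_rows, never from a script. Its arguments are lists of equal length, an entry for each row: "translation": the shift along the tool's x, y, z in m, a list of three; "delta_rot": the turn, a rotation vector about the tool's x, y, z in degrees, a list of three; "grip": the opening, from -1 (shut) to 1 (fully open). In form: {"translation": [[x, y, z], ...], "delta_rot": [[rx, ry, rz], ...], "grip": [grip, ...]}. A call has 1 to 20 rows; each row shifts and turns the commanded pose from where the row before left it, along the tool's axes as they then stand; what a row does not reach is not made up. A row lasts 1/8 s, in which the tool goes at most 62.5 mm and 10.7 degrees, less where a joint would pass 70% of its speed; a pose out of reach is approached as far as the arm can. A call with a gripper value outside its range is refused whole. The fingers move at their own pace and stop on an object; "squeeze" is the grip in N (left out, the last holds). Time passes only in rows, so rows that do not move let the fingers close. It gives the time, the measured TCP pose, the force, the opening and the grip force at its end, in the units of the state.
- r.get_state(): the state, without advancing time (a new reading comes with each control period).
- r.snapshot(name): name is "scene" or "top"; returns the picture (400x640x3 uint8, blue, green, red); there is no depth.
- r.get_calibration(name): a dict with "intrinsics" (3x3 intrinsics, pixels), "k1" (the pictures are not rectified: a ray, as slopes to the right and down, at radius r is drawn at 1 + k1 r^2 times it, then the intrinsics apply), "eye" and "rotation" of the camera in the world. Camera axes: x right, y up, looking along -z (the intrinsics and any distortion apply to the point x, -y, -z); pixel columns grow to the right and rows downward; lengths in m; the calibration is good to about 2 mm. A picture is of the moment at which its call begins. get_calibration takes no time and is no camera call.
- r.finish_job(): hands the job in; it is judged then, once.
Trained networks look in the newest picture that a camera, given by its name, has taken for a name from the list of things; names that differ only in an ending like _2 or _b are one class to them, and where a whole thing is asked for, a point or a joint stands for the part that bears it (a point fixed in the world has none). Each returns a list of dicts, best first, with "confidence" (0 to 1); they miss things now and then, are a little off and sometimes report something else, mostly with a low value. They report only what shows in the picture. A call takes as long as a camera call. They do not tell look-alikes from the thing itself.
- r.look_for(camera, target): "point" ([x, y, z] in m, in world coordinates, good to about 4 mm: the middle of the surface that is visible of it).
- r.silhouettes(camera, target): "pixels" (400x640 bool, what is visible of it).
The state is a dict: "clock": time; "q": joint angles; "qd": joint speeds; "joint_torque": joint torques, N m; "tool_pos": TCP position; "eef_rot": TCP orientation; "contact_force": force on the tool from outside, world axes, zero at the start; "moment": the same for the moment, N m; "opening": opening from 0.0 (shut) to 1.0 (fully open); "finger_force": force on a finger pad.
Only numpy, scipy, OpenCV 4.12 (cv2) and the standard library are available. Lean on these libraries where they do the work, as an engineer would, in place of code of your own. Each camera call takes 0.05 s, during which the arm holds its last target. There are 200 camera calls.

## Working session

There is one attempt and no reset: what is moved stays moved. The work goes in short steps, Python scripts to look and compute and a tool call to move; the robot and the scene stay as the last step left them, time stands still between calls to the robot, and variables do not carry over. Pictures are saved under pics/ and viewed, at most 10 in all, crops included, and the job is handed in when it is done.

Besides the shell and the picture viewer there is one more tool, called after "Request:" as name(argument=value, ...) on one line, values as JSON. play_rows: Moves the arm, as the interface text tells. Its arguments: {"type":"object","properties":{"translation":{"type":"array","items":{"type":"array","items":{"type":"number"}}},"delta_rot":{"type":"array","items":{"type":"array","items":{"type":"number"}}},"grip":{"type":"array","items":{"type":"number"}},"squeeze":{"type":"number"}},"required":["translation","delta_rot","grip"]}

```bash
mkdir -p pics; ls
python3 - <<'E'
from plant import r
import cv2,numpy as np
np.set_printoptions(precision=4,suppress=True)
for n in("scene","top"):
    im=r.snapshot(n); cv2.imwrite(f"pics/{n}0.png",im)
    c=r.get_calibration(n); print(n,c)
    for t in("setting_stick","stick_rest","large_stone","small_stone","stone_board","inspection_camera","brooch","large_cup","small_cup","grip","beeswax","flux_pot","loupe","slide_gauge"):
        try: print(t,[(np.round(d["point"],3).tolist(),round(d["confidence"],2)) for d in r.look_for(n,t)])
        except Exception as e: print(t,e)
print(r.get_state())
E
```

```text
pics
scene {'intrinsics': array([[461.0088,   0.    , 318.7304],
       [  0.    , 461.0088, 194.177 ],
       [  0.    ,   0.    ,   1.    ]]), 'k1': -0.09539258398921158, 'eye': array([-0.0494, -0.7546,  0.6592]), 'rotation': array([ 0.489 , -0.1256, -0.2248,  0.8334])}
setting_stick [([0.52, -0.04, 0.036], 0.8)]
stick_rest [([0.494, -0.042, 0.011], 0.66)]
large_stone [([0.451, 0.111, 0.023], 0.38)]
small_stone []
stone_board [([0.458, 0.145, 0.009], 0.74)]
inspection_camera [([0.518, 0.313, 0.157], 0.77), ([0.206, 0.265, 0.1], 0.62)]
brooch [([0.516, -0.04, 0.036], 0.74)]
large_cup [([0.515, -0.04, 0.038], 0.72), ([0.517, 0.311, 0.156], 0.2)]
small_cup [([0.519, -0.034, 0.038], 0.97)]
grip [([0.519, -0.036, 0.033], 0.73)]
beeswax [([0.548, -0.187, 0.033], 0.68)]
flux_pot [([0.464, -0.19, 0.049], 0.95)]
loupe [([0.312, 0.157, 0.014], 0.54), ([0.517, -0.038, 0.039], 0.48)]
slide_gauge [([0.367, 0.332, -0.001], 0.5)]
top {'intrinsics': array([[381.7286,   0.    , 318.7053],
       [  0.    , 381.7286, 200.325 ],
       [  0.    ,   0.    ,   1.    ]]), 'k1': -0.0608834597650248, 'eye
[... 569 characters left out ...]

flux_pot [([0.467, -0.187, 0.05], 0.55)]
loupe [([0.316, 0.171, 0.017], 0.68), ([0.521, -0.028, 0.036], 0.5)]
slide_gauge [([0.371, 0.329, -0.0], 0.77), ([0.515, -0.03, 0.039], 0.27)]
{'clock': 1.5, 'q': array([-1.1032,  0.6891, -0.1946,  1.5653,  0.1573,  0.9025, -0.2151]), 'qd': array([-0.0005, -0.0002,  0.0004,  0.001 , -0.0011, -0.0023,  0.0006]), 'joint_torque': array([  0.0001, -52.7486,  -1.2669, -15.3741,  -0.0519,  -0.0006,
         0.    ]), 'tool_pos': array([0.2627, 0.5671, 0.3028]), 'eef_rot': array([0.2152, 0.9766, 0.    , 0.    ]), 'contact_force': array([-0.5374, -0.1921,  0.311 ]), 'moment': array([0.0515, 0.0121, 0.0231]), 'finger_force': 0.0, 'opening': 1.000178135109277}
```

View both.

View pics/scene0.png

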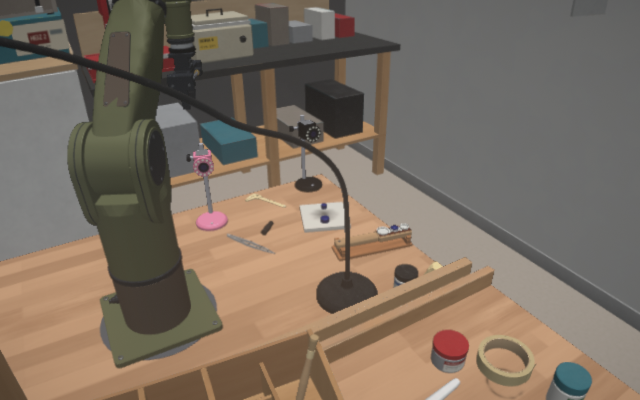

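View pics/top0.png

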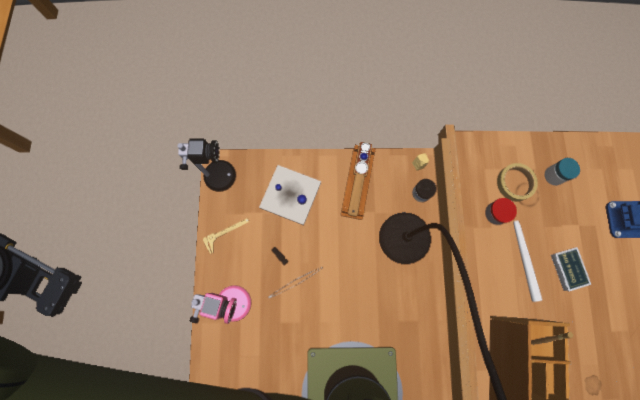

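```bash
cat > h.py <<'E'
import numpy as np,cv2
from scipy.spatial.transform import Rotation as R
np.set_printoptions(precision=4,suppress=True)
from plant import r
C={n:r.get_calibration(n) for n in("scene","top")}
def ray(n,u,v):
    c=C[n];K=c["intrinsics"];d=np.array([(u-K[0,2])/K[0,0],(v-K[1,2])/K[1,1]]);s=d.copy()
    for _ in range(20): s=d/(1+c["k1"]*(s@s))
    w=R.from_quat(c["rotation"]).apply([s[0],-s[1],-1]);return c["eye"],w/np.linalg.norm(w)
def at_z(n,u,v,z):
    e,w=ray(n,u,v);return e+w*(z-e[2])/w[2]
def tri(ps,pt):
    A=np.zeros((3,3));b=np.zeros(3);L=[ray("scene",*ps),ray("top",*pt)]
    for e,w in L: P=np.eye(3)-np.outer(w,w);A+=P;b+=P@e
    x=np.linalg.solve(A,b);return x,[round(1e3*np.linalg.norm((np.eye(3)-np.outer(w,w))@(x-e)),1) for e,w in L]
def proj(n,p):
    c=C[n];K=c["intrinsics"];q=R.from_quat(c["rotation"]).inv().apply(np.atleast_2d(p)-c["eye"])
    s=np.c_[q[:,0]/-q[:,2],-q[:,1]/-q[:,2]];s=s*(1+c["k1"]*(s**2).sum(1))[:,None]
    return s*K[0,0]+K[:2,2]
E
python3 - <<'E'
import cv2,numpy as np
t=cv2.imread("pics/top0.png");s=cv2.imread("pics/scene0.png")
def g(im,x,y,w,h,k):
    o=cv2.resize(im[y:y+h,x:x+w],None,fx=k,fy=k,interpolation=cv2.INTER_CUBIC)
    for i in range(0,w,10):
        cv2.line(o,(i*k,0),(i*k,6 if i%50 else 14),(0,255,0),1)
        if i%20==0: cv2.putText(o,str(x+i),(i*k,22),0,.35,(0,255,0))
    for j in range(0,h,10):
        cv2.line(o,(0,j*k),(6,j*k),(0,255,0),1)
        if j%20==0: cv2.putText(o,str(y+j),(8,j*k+4),0,.35,(0,255,0))
    return o
a=g(t,250,135,130,90,6);cv2.imwrite("pics/c1.png",a)
b=g(s,285,190,130,70,6);cv2.imwrite("pics/c2.png",b)
c=g(t,170,125,75,70,5);d=g(s,280,105,75,90,5);o=np.zeros((450,750,3),np.uint8);o[:350,:375]=c;o[:450,375:]=d;cv2.imwrite("pics/c3.png",o)
E
```

```text
(no output)
```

View pics/c1.png

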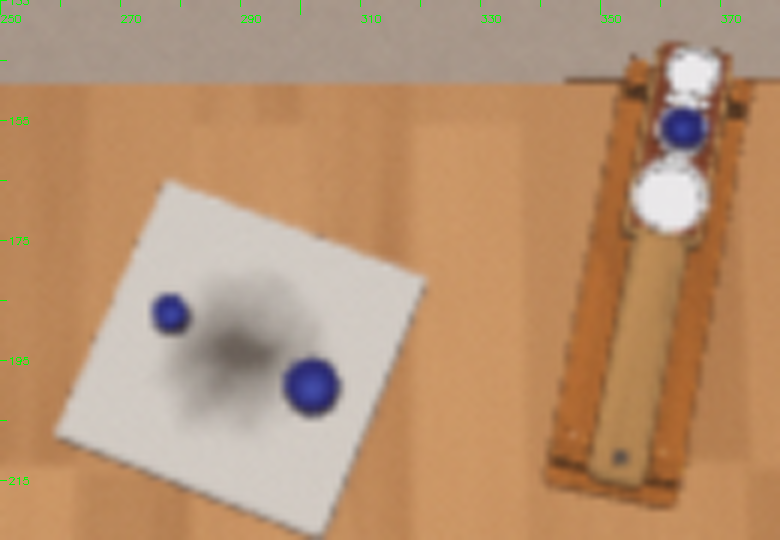

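View pics/c2.png

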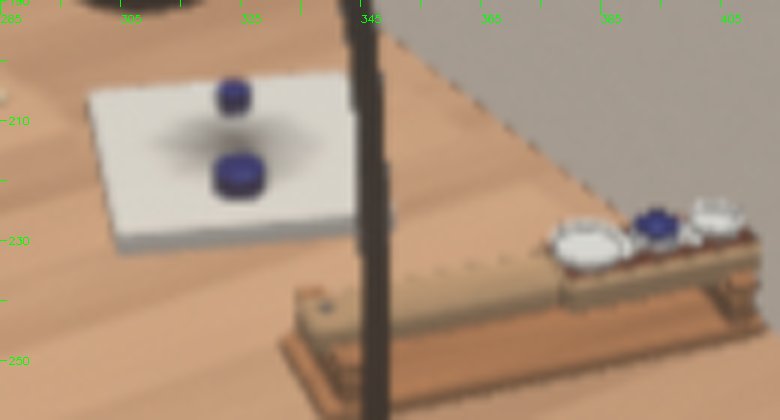

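View pics/c3.png

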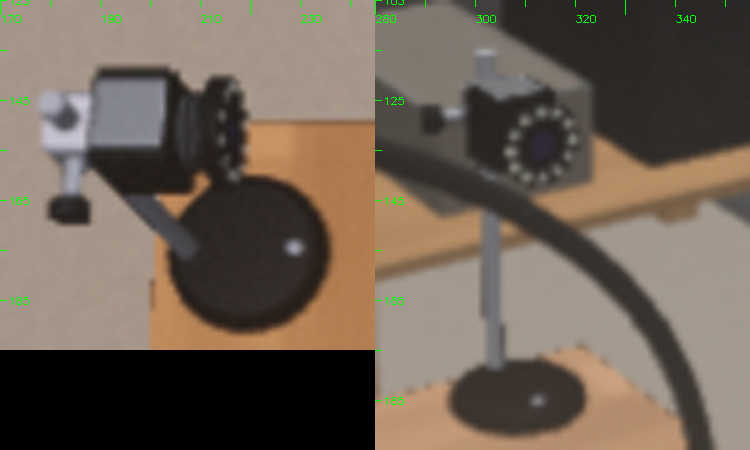

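```bash
cat > m.py <<'E'
from h import *
from scipy.optimize import least_squares
pts={"large":((382.7,230.1),(361.2,167.1)),"mid":((394,227.2),(363.4,156.1)),"small":((404,225.6),(365.1,146.6)),"hole":((338.9,240.8),(353.1,210.8)),
"lens":((311.5,133),(215.5,150.5)),"basec":((308,184.5),(219.5,175.5)),"postbase":((303.5,178),(207,174)),"posttop":((301.5,115),(0,0)),"dot":((312,184.5),(228.5,174))}
for k,(a,b) in pts.items():
    if b[0]: print(k,*tri(a,b))
im={n:cv2.imread(f"pics/{n}0.png") for n in C}
def blob(n,c,rad=9):
    h=cv2.cvtColor(im[n],cv2.COLOR_BGR2HSV);b=im[n].astype(int)
    m=((b[...,0]-b[...,2]>25)).astype(np.uint8);k,l,s,ce=cv2.connectedComponentsWithStats(m)
    i=min(range(1,k),key=lambda i:np.hypot(*(ce[i]-c)));w=np.argwhere(l==i);return ce[i],s[i,4]
def cyl(p,rad,hs,ht):
    a=np.linspace(0,6.283,40);o=[]
    for q,z in((rad,0),(rad,hs),(rad*.6,hs+(ht-hs)*.65),(0,ht)): o.append(np.c_[q*np.cos(a),q*np.sin(a),0*a+z])
    return p+np.vstack(o)
def cen(n,P):
    h=cv2.convexHull((proj(n,P)).astype(np.float32));M=cv2.moments(h);return np.array([M["m10"],M["m01"]])/M["m00"],M["m00"]
for nm,rad,hs,ht,sc,tp in(("L",.012,.010,.014,(324.5,219),(301.6,198.6)),("S",.008,.010,.013,(323.5,206),(278,186.8))):
    ob={"scene":blob("scene",sc),"top":blob("top",tp)};print(nm,ob)
    f=lambda p:np.hstack([cen(n,cyl(p,rad,hs,ht))[0]-ob[n][0] for n in C])
    s=least_squares(f,[.45,.12,.012],x_scale=.01);print(s.x,s.fun,[cen(n,cyl(s.x,rad,hs,ht))[1] for n in C])
E
python3 m.py
```

```text
large [ 0.5329 -0.0328  0.0437] [np.float64(0.6), np.float64(0.6)]
mid [ 0.5613 -0.0392  0.0458] [np.float64(1.0), np.float64(1.0)]
small [ 0.5873 -0.0447  0.0446] [np.float64(1.3), np.float64(1.3)]
hole [ 0.4235 -0.0101  0.0384] [np.float64(0.7), np.float64(0.7)]
lens [0.5243 0.2935 0.1823] [np.float64(1.2), np.float64(1.2)]
basec [0.5259 0.3287 0.0032] [np.float64(0.8), np.float64(0.8)]
postbase [0.5274 0.3591 0.0115] [np.float64(0.5), np.float64(0.5)]
dot [0.5258 0.3027 0.0153] [np.float64(0.6), np.float64(0.6)]
L {'scene': (array([324.5   , 217.6667]), np.int32(30)), 'top': (array([301.25  , 198.6719]), np.int32(64))}
[0.4589 0.1164 0.0165] [-0.2985  0.2326  0.1157 -0.4105] [66.39030674356036, 80.01133651472628]
S {'scene': (array([323.5, 204.5]), np.int32(8)), 'top': (array([277.8889, 186.4815]), np.int32(27))}
[0.4899 0.175  0.017 ] [-0.3859  0.1375  0.1259 -0.1631] [32.6654855129309, 37.975508752278984]
```

```bash
cat >> m.py <<'E'
print("---")
def dense(P):
    P=np.array(P,float);return np.vstack([a+(b-a)*t for a,b in zip(P[:-1],P[1:]) for t in np.linspace(0,1,25)])
S=dense([(347,285),(347,250),(344,200),(330,170),(300,147),(250,125),(200,97),(100,62),(0,40)])
for pt in[(407,237),(420,230),(440,226),(455,240),(465,270),(475,310),(485,350),(497,400)]:
    b=min((tri(s,pt) for s in S),key=lambda q:q[1][0]);print(pt,b)
print("--- stones")
for nm,rad,hs,ht,sc,tp in(("L",.012,.010,.014,(324.5,219),(301.6,198.6)),("S",.008,.010,.013,(323.5,206),(278,186.8))):
    for th in(0,5,10,15):
        ob={}
        for n,c in(("scene",sc),("top",tp)):
            b=im[n].astype(int);m=(b[...,0]-b[...,2]>th)&(b.max(2)<150);k,l,s,ce=cv2.connectedComponentsWithStats(m.astype(np.uint8))
            i=min(range(1,k),key=lambda i:np.hypot(*(ce[i]-c))+100*(s[i,4]<6));ob[n]=(ce[i],s[i,4])
        f=lambda p:np.hstack([cen(n,cyl(p,rad,hs,ht))[0]-ob[n][0] for n in C])
        s=least_squares(f,[.45,.12,.012],x_scale=.01);print(nm,th,s.x,np.abs(s.fun).max(),[(int(ob[n][1]),round(cen(n,cyl(s.x,rad,hs,ht))[1])) for n in C])
    for t in("large_stone" if nm=="L" else "small_stone",):
        pass
E
python3 m.py|sed -n '/---/,$p'
```

```text
---
(407, 237) (array([ 0.3213, -0.0737,  0.305 ]), [np.float64(0.2), np.float64(0.2)])
(420, 230) (array([ 0.3582, -0.141 ,  0.1442]), [np.float64(0.0), np.float64(0.0)])
(440, 226) (array([ 0.3476, -0.1511,  0.2421]), [np.float64(2.9), np.float64(2.9)])
(455, 240) (array([ 0.3256, -0.1846,  0.2264]), [np.float64(0.0), np.float64(0.0)])
(465, 270) (array([ 0.2627, -0.147 ,  0.3609]), [np.float64(0.4), np.float64(0.4)])
(475, 310) (array([ 0.2045, -0.1412,  0.3997]), [np.float64(0.4), np.float64(0.4)])
(485, 350) (array([ 0.1562, -0.1361,  0.4345]), [np.float64(0.4), np.float64(0.4)])
(497, 400) (array([ 0.1048, -0.1299,  0.4723]), [np.float64(1.0), np.float64(1.0)])
--- stones
L 0 [0.4586 0.1163 0.0145] 0.23360046660911848 [(60, 66), (69, 80)]
L 5 [0.4587 0.1159 0.015 ] 0.3295245643720932 [(52, 66), (66, 80)]
L 10 [0.4587 0.1161 0.0154] 0.3249350554492594 [(41, 66), (62, 80)]
L 15 [0.459  0.1163 0.0161] 0.3200382397379258 [(35, 66), (60, 80)]
S 0 [0.4905 0.1744 0.0129] 0.38179944941879285 [(25, 33), (31, 38)]
S 5 [0.4907 0.1748 0.0134] 0.32382711212815707 [(22, 33), (29, 38)]
S 10 [0.4913 0.1758 0.0134] 0.3913199354294079 [(18, 33), (26, 38)]
S 15 [0.4906 0.1747 0.0157] 0.44591620810626864 [(12, 33), (26, 38)]
```

Request:
play_rows(translation=[[-0.0306,-0.02725,0],[-0.0306,-0.02725,0],[-0.0306,-0.02725,0],[-0.0306,-0.02725,0],[-0.0306,-0.02725,0],[-0.0306,-0.02725,0],[-0.0306,-0.02725,0],[-0.0306,-0.02725,0],[-0.0306,-0.02725,0],[-0.0306,-0.02725,0],[-0.0306,-0.02725,0],[-0.0306,-0.02725,0],[0,0,0],[0,0,0],[0,0,0],[0,0,0],[0,0,0],[0,0,0],[0,0,0],[0,0,0]], delta_rot=[[0,0,0],[0,0,0],[0,0,0],[0,0,0],[0,0,0],[0,0,0],[0,0,0],[0,0,0],[0,0,0],[0,0,0],[0,0,0],[0,0,0],[0,0,9.65],[0,0,9.65],[0,0,9.65],[0,0,9.65],[0,0,9.65],[0,0,9.65],[0,0,9.65],[0,0,9.65]], grip=[0,0,0,0,0,0,0,0,0,0,0,0,-0.1,-0.1,-0.1,-0.1,-0.1,-0.1,-0.1,-0.1], squeeze=6)

```text
clock: 4.0
tool_pos: [0.4586, 0.1162, 0.3029]
eef_rot: [0.779, 0.627, 0.0, 0.0]
contact_force: [-0.3, 0.3, 0.1]
opening: 0.449
finger_force: 0.0
```

```bash
cat >> h.py <<'E'
def st(tgt=None,az=None):
    s=r.get_state();T=R.from_quat(s["eef_rot"]);y=T.apply([0,1,0])
    print("t",round(s["clock"],2),"pos",s["tool_pos"],"az_y",np.degrees(np.arctan2(y[1],y[0])).round(2),"z",T.apply([0,0,1]),"F",s["contact_force"],"op",round(88*s["opening"],2),"ff",s["finger_force"],"\nq",s["q"])
    if tgt is not None: print("tool delta mm",1e3*T.inv().apply(np.array(tgt)-s["tool_pos"]))
    return s
E
python3 -c "
from h import *
st([.4587,.1163,.082])"
```

```text
t 4.0 pos [0.4586 0.1162 0.3029] az_y -12.36 z [ 0.0005  0.0004 -1.    ] F [-0.2928  0.3117  0.0503] op 39.48 ff 0.0 
q [-0.445   0.4991  0.1512  2.0207 -0.1231  0.6296 -0.4281]
tool delta mm [ -0.0181   0.0442 220.8829]
```

Request:
play_rows(translation=[[0,0,0.036],[0,0,0.036],[0,0,0.036],[0,0,0.036],[0,0,0.036],[0,0,0.0138],[0,0,0.0138],[0,0,0.0138],[0,0,0],[0,0,0],[0,0,0],[0,0,0]], delta_rot=[[0,0,0],[0,0,0],[0,0,0],[0,0,0],[0,0,0],[0,0,0],[0,0,0],[0,0,0],[0,0,0],[0,0,0],[0,0,0],[0,0,0]], grip=[-0.1,-0.1,-0.1,-0.1,-0.1,-0.1,-0.1,-0.1,-0.6,-0.6,-0.6,-0.6], squeeze=6)

```text
clock: 5.5
tool_pos: [0.4586, 0.1162, 0.0817]
eef_rot: [0.777, 0.629, 0.0, 0.0]
contact_force: [0.3, 0.1, -0.5]
opening: 0.258
finger_force: 6.0
```

Request:
play_rows(translation=[[0,0,0],[0,0,0],[0,0,0],[0,0,0],[0,0,0],[0,0,0],[0,0,0],[0,0,0],[0,0,0],[0,0,0],[0,0,0],[0,0,0],[0,0,0],[0,0,0],[0,0,0]], delta_rot=[[0,0,0],[0,0,0],[0,0,-10],[0,0,-10],[0,0,-10],[0,0,-10],[0,0,-10],[0,0,-10],[0,0,-10],[0,0,-10],[0,0,-10],[0,0,0],[0,0,0],[0,0,0],[0,0,0]], grip=[-0.1,-0.1,-0.1,-0.1,-0.1,-0.1,-0.1,-0.1,-0.1,-0.1,-0.1,-0.6,-0.6,-0.6,-0.6], squeeze=10)

```text
clock: 7.38
tool_pos: [0.4585, 0.1161, 0.0813]
eef_rot: [0.105, 0.994, 0.0, 0.0]
contact_force: [0.4, 0.1, 0.1]
opening: 0.257
finger_force: 10.0
```

```bash
python3 -c "
from h import *
st()
for n in('scene','top'): cv2.imwrite(f'pics/{n}1.png',r.snapshot(n))
"
```

```text
t 7.38 pos [0.4585 0.1161 0.0813] az_y 77.9 z [ 0.0001  0.     -1.    ] F [0.3896 0.0702 0.0824] op 22.6 ff 9.991409766880679 
q [-0.3105  0.9199 -0.0572  2.1551  0.595   0.0812  0.421 ]
```

Request:
play_rows(translation=[[0,0,-0.01],[0,0,-0.027],[0,0,-0.027],[-0.0207,-0.02604,0],[-0.0207,-0.02604,0],[-0.0207,-0.02604,0],[-0.0207,-0.02604,0],[-0.0207,-0.02604,0],[0,0,0.01],[0,0,0.01],[0,0,0]], delta_rot=[[0,0,0],[0,0,0],[0,0,0],[0,0,0],[0,0,0],[0,0,0],[0,0,0],[0,0,0],[0,0,0],[0,0,0],[0,0,0]], grip=[-0.6,-0.6,-0.6,-0.6,-0.6,-0.6,-0.6,-0.6,-0.6,-0.6,-0.6], squeeze=10)

```text
clock: 8.85
tool_pos: [0.5314, -0.0313, 0.1246]
eef_rot: [0.104, 0.995, 0.0, -0.001]
contact_force: [0.5, -0.2, 0.0]
opening: 0.257
finger_force: 10.0
```

```bash
cat > v.py <<'E'
import sys
from h import *
s=st();i=sys.argv[1];x0,y0=map(int,sys.argv[2:4]);u0,v0=map(int,sys.argv[4:6])
T={n:r.snapshot(n) for n in C}
for n in C: cv2.imwrite(f"pics/{n}{i}.png",T[n])
o=[cv2.resize(T[n][y:y+80,x:x+66],None,fx=6,fy=6,interpolation=cv2.INTER_CUBIC) for n,x,y in(("top",x0,y0),("scene",u0,v0))]
o=np.hstack(o)
for k in range(0,66,10):
    for b,q in((0,x0),(396,u0)): cv2.putText(o,str(q+k),(b+k*6,10),0,.35,(0,255,0))
for k in range(0,80,10):
    for b,q in((0,y0),(396,v0)): cv2.putText(o,str(q+k),(b,k*6+4),0,.35,(0,255,0))
cv2.imwrite(f"pics/v{i}.png",o)
E
python3 v.py 2 330 125 360 180
```

```text
t 8.85 pos [ 0.5314 -0.0313  0.1246] az_y 78.09 z [-0.0024  0.0006 -1.    ] F [ 0.4945 -0.21    0.0004] op 22.63 ff 9.990024005601299 
q [ 0.1526  0.8693 -0.3013  1.9656  0.6188  0.4002  0.7366]
```

View pics/v2.png

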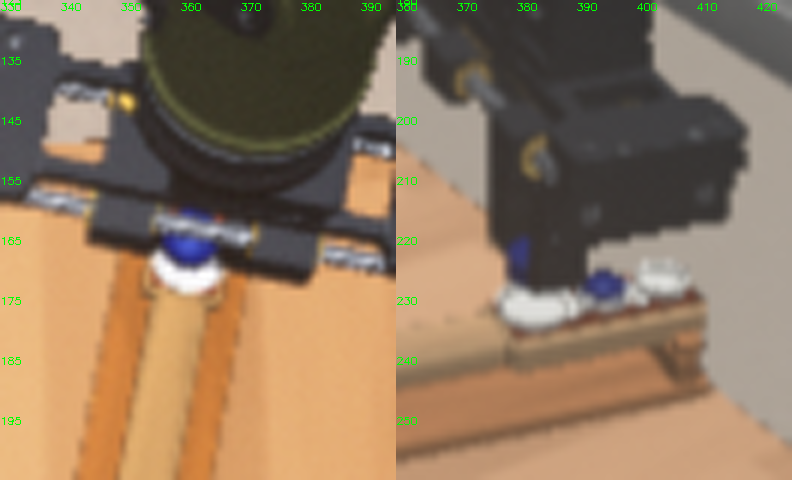

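Run:
```python
from h import *
import cv2
st([.5325,-.0329,.1246])
a=np.linspace(0,6.283,60)
def ell(p,rad):return np.array(p)+np.c_[rad*np.cos(a),rad*np.sin(a),0*a]
t=cv2.imread("pics/top2.png").astype(int)
m=(t[...,0]-t[...,2]>40);m[:,:345]=0;m[:,375:]=0;m[:150]=0;m[175:]=0
w=np.argwhere(m);print("stone2 top bbox u",w[:,1].min(),w[:,1].max(),"v",w[:,0].min(),w[:,0].max(),len(w))
p=[.5314,-.0313]
for h,rd in((.0653,.012),(.0555,.012)):
    e=proj("top",ell(p+[h],rd));print("pred",e.min(0),e.max(0))
for nm,rad,c0 in(("large",.016,(361,167)),("small",.012,(365,147))):
    t=cv2.imread("pics/top0.png").astype(int);m=(t.min(2)>185).astype(np.uint8);k,l,s,ce=cv2.connectedComponentsWithStats(m)
    for i in range(1,k):
        if np.hypot(*(ce[i]-c0))<6 and s[i,4]>20: print(nm,"white",s[i],ce[i])
    q=[.5325,-.0329] if nm=="large" else [.5872,-.0446]
    e=proj("top",ell(q+[.045],rad));print("pred",e.min(0),e.max(0),e.mean(0))
    e=proj("scene",ell(q+[.045],rad));print("pred scene",e.min(0),e.max(0),e.mean(0))
    t=cv2.imread("pics/scene0.png").astype(int);m=(t.min(2)>170).astype(np.uint8);k,l,s,ce=cv2.connectedComponentsWithStats(m)
    for i in range(1,k):
        if np.hypot(*(ce[i]-e.mean(0)))<8 and s[i,4]>12: print(nm,"white scene",s[i],ce[i])
```

```text
t 8.95 pos [ 0.532  -0.0316  0.1252] az_y 78.07 z [-0.0008  0.0004 -1.    ] F [-0.5242  0.5509 -0.5771] op 22.88 ff 9.989951193492743 
q [ 0.153   0.8683 -0.3016  1.9647  0.6187  0.4007  0.7369]
tool delta mm [-0.7366 -1.2143  0.6437]
stone2 top bbox u 357 365 v 160 168 36
pred [356.7723 159.9504] [366.6437 169.3474]
pred [356.3667 161.2805] [366.1381 170.5904]
large white [356 161  11  12  94] [361.1915 167.0957]
pred [354.962  160.7286] [367.8458 173.0123] [361.3971 166.7596]
pred scene [375.6758 226.1255] [389.1246 233.5878] [382.4833 229.8002]
large white scene [378 228  12   6  50] [383.26 230.6 ]
small white [362 144   8   9  48] [364.9792 147.3958]
pred [360.5413 141.6624] [370.0655 150.6107] [365.2986 146.0582]
pred scene [398.4768 222.95  ] [408.4434 228.3885] [403.5242 225.6326]
small white scene [401 223   7   5  19] [403.2105 225.8947]
```

Request:
play_rows(translation=[[-0.0006,-0.0012,0],[0,0,0],[0,0,0.004],[0,0,0.004],[0,0,0.003],[0,0,0.002],[0,0,0]], delta_rot=[[0,0,0],[0,0,0],[0,0,0],[0,0,0],[0,0,0],[0,0,0],[0,0,0]], grip=[-0.6,-0.6,-0.6,-0.6,-0.6,-0.6,-0.6])

```text
clock: 9.82
tool_pos: [0.5325, -0.0341, 0.1121]
eef_rot: [0.105, 0.994, -0.0, -0.0]
contact_force: [-0.8, 0.4, -0.3]
opening: 0.257
finger_force: 10.0
```

```bash
python3 -c "
from h import *
st([.5322,-.0329,.1105])"
```

```text
t 9.82 pos [ 0.5325 -0.0341  0.1121] az_y 77.95 z [-0.0008  0.     -1.    ] F [-0.8287  0.3542 -0.2994] op 22.66 ff 9.988883796540904 
q [ 0.1449  0.8908 -0.2804  1.9661  0.6329  0.3723  0.7266]
tool delta mm [0.5543 1.1196 1.5612]
```

Request:
play_rows(translation=[[0.0003,0.0008,0],[0,0,0.001],[0,0,0.0007],[0,0,0]], delta_rot=[[0,0,0],[0,0,0],[0,0,0],[0,0,0]], grip=[-0.6,-0.6,-0.6,-0.6])

```text
clock: 10.32
tool_pos: [0.5323, -0.0333, 0.1106]
eef_rot: [0.105, 0.994, -0.0, -0.0]
contact_force: [-1.9, 0.3, 2.0]
opening: 0.255
finger_force: 10.0
```

```bash
python3 -c "
from h import *
st([.5322,-.0329,.1105])"
```

```text
t 10.32 pos [ 0.5323 -0.0333  0.1106] az_y 77.95 z [-0.0006 -0.     -1.    ] F [-1.8549  0.258   2.0224] op 22.46 ff 10.018581209515105 
q [ 0.1414  0.8931 -0.2772  1.9672  0.6344  0.3679  0.7236]
tool delta mm [0.2081 0.3378 0.0824]
```

Request:
play_rows(translation=[[0.0008,0,0],[0,0,0],[0,0,0],[0,0,-0.01],[0,0,-0.025],[0,0,-0.035],[0.0207,0.03,0],[0.0207,0.03,0],[0.0207,0.03,0],[0.0207,0.03,0]], delta_rot=[[0,0,0],[0,0,0],[0,0,0],[0,0,0],[0,0,0],[0,0,0],[0,0,0],[0,0,0],[0,0,0],[0,0,0]], grip=[-0.6,-0.2,-0.2,-0.2,-0.2,-0.2,-0.2,-0.2,-0.2,-0.2])

```text
clock: 11.58
tool_pos: [0.4758, 0.1026, 0.1814]
eef_rot: [0.105, 0.994, 0.0, 0.001]
contact_force: [-0.4, 0.3, -0.4]
opening: 0.398
finger_force: 0.0
```

```bash
python3 v.py 3 330 125 360 180; python3 -c "
from h import *
st([.4906,.1746,.0815])"
```

```text
t 11.57 pos [0.4758 0.1026 0.1814] az_y 77.93 z [ 0.0012  0.0005 -1.    ] F [-0.389   0.2546 -0.436 ] op 35.02 ff 0.0 
q [-0.1153  0.733  -0.3097  2.0795  0.5432  0.4053  0.5052]
t 11.68 pos [0.4748 0.1063 0.1815] az_y 78.38 z [ 0.0006  0.0037 -1.    ] F [ 0.2918 -0.0282  1.1479] op 35.45 ff 0.0 
q [-0.1187  0.7329 -0.3141  2.0799  0.5427  0.405   0.5065]
tool delta mm [ -1.7557  69.7239 100.3095]
```

View pics/v3.png

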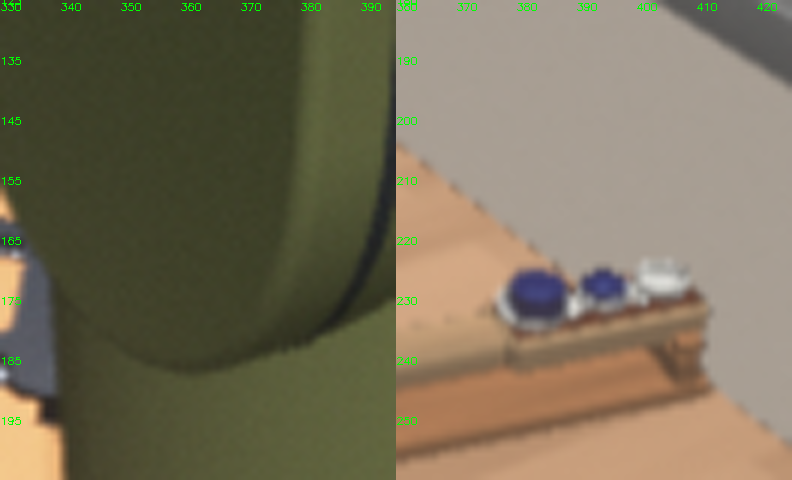

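Request:
play_rows(translation=[[-0.0009,0.0348,0],[-0.0009,0.0348,0],[0,0,0],[0,0,0],[0,0,0],[0,0,0],[0,0,0],[0,0,0],[0,0,0],[0,0,0],[0,0,0],[0,0,0.03],[0,0,0.02]], delta_rot=[[0,0,0],[0,0,0],[0,0,10],[0,0,10],[0,0,10],[0,0,10],[0,0,10],[0,0,10],[0,0,10],[0,0,10],[0,0,10],[0,0,0],[0,0,0]], grip=[-0.2,-0.2,-0.2,-0.2,-0.2,-0.2,-0.2,-0.2,-0.2,-0.2,-0.3,-0.3,-0.3])

```text
clock: 13.3
tool_pos: [0.4926, 0.1687, 0.1303]
eef_rot: [0.778, 0.629, 0.0, -0.0]
contact_force: [-0.5, 0.5, -0.0]
opening: 0.346
finger_force: 0.0
```

```bash
python3 -c "
from h import *
st([.4906,.1746,.0815])"
```

```text
t 13.3 pos [0.4926 0.1687 0.1303] az_y -12.09 z [ 0.0002  0.0005 -1.    ] F [-0.4939  0.5106 -0.0372] op 30.47 ff 0.0 
q [-0.4434  0.8423  0.0416  2.0116 -0.1101  0.2895 -0.5211]
tool delta mm [ 5.2999 -3.2069 48.8418]
```

Request:
play_rows(translation=[[0.0053,-0.0032,0],[0,0,0.02],[0,0,0.016],[0,0,0.0128],[0,0,0],[0,0,0],[0,0,0],[0,0,0],[0,0,0],[0,0,0]], delta_rot=[[0,0,0],[0,0,0],[0,0,0],[0,0,0],[0,0,0],[0,0,0],[0,0,0],[0,0,0],[0,0,0],[0,0,0]], grip=[-0.3,-0.3,-0.3,-0.3,-0.8,-0.8,-0.8,-0.8,-0.3,-0.3], squeeze=6)

```text
clock: 14.55
tool_pos: [0.4903, 0.1751, 0.0819]
eef_rot: [0.777, 0.629, 0.0, -0.0]
contact_force: [-0.5, -0.3, -0.6]
opening: 0.345
finger_force: 0.0
```

Request:
play_rows(translation=[[0,0,0],[0,0,0],[0,0,0],[0,0,0],[0,0,0],[0,0,0],[0,0,0],[0,0,0],[0,0,0],[0,0,0],[0,0,0],[0,0,0],[0,0,0]], delta_rot=[[0,0,-10],[0,0,-10],[0,0,-10],[0,0,-10],[0,0,-10],[0,0,-10],[0,0,-10],[0,0,-10],[0,0,-10],[0,0,0],[0,0,0],[0,0,0],[0,0,0]], grip=[-0.3,-0.3,-0.3,-0.3,-0.3,-0.3,-0.3,-0.3,-0.3,-0.8,-0.8,-0.8,-0.8], squeeze=10)

```text
clock: 16.18
tool_pos: [0.4902, 0.1751, 0.0818]
eef_rot: [0.105, 0.994, -0.0, 0.0]
contact_force: [-0.3, 0.3, 0.2]
opening: 0.165
finger_force: 10.0
```

```bash
python3 -c "
from h import *
st([.5870,-.0446,.145])"
```

```text
t 16.18 pos [0.4902 0.1751 0.0818] az_y 77.91 z [ 0.     -0.0001 -1.    ] F [-0.2539  0.3396  0.2259] op 14.54 ff 9.994112139829667 
q [-0.323   0.9342 -0.1805  2.0109  0.6236  0.25    0.32  ]
tool delta mm [-140.6491 -194.5888  -63.1822]
```

Request:
play_rows(translation=[[0,0,-0.01],[0,0,-0.027],[0,0,-0.0262],[-0.0201,-0.0278,0],[-0.0201,-0.0278,0],[-0.0201,-0.0278,0],[-0.0201,-0.0278,0],[-0.0201,-0.0278,0],[-0.0201,-0.0278,0],[-0.0201,-0.0278,0],[0,0,0.01],[0,0,0.01],[0,0,0],[0,0,0],[0,0,0]], delta_rot=[[0,0,0],[0,0,0],[0,0,0],[0,0,0],[0,0,0],[0,0,0],[0,0,0],[0,0,0],[0,0,0],[0,0,0],[0,0,0],[0,0,0],[0,0,0],[0,0,0],[0,0,0]], grip=[-0.8,-0.8,-0.8,-0.8,-0.8,-0.8,-0.8,-0.8,-0.8,-0.8,-0.8,-0.8,-0.8,-0.8,-0.8])

```text
clock: 18.05
tool_pos: [0.5873, -0.044, 0.1253]
eef_rot: [0.105, 0.995, 0.0, 0.0]
contact_force: [-0.2, -0.2, -1.2]
opening: 0.163
finger_force: 10.0
```

Run:
```python
from h import *
s=st([.5870,-.0446,.1122])
a=np.linspace(0,6.283,60)
def ell(p,rad):return np.array(p)+np.c_[rad*np.cos(a),rad*np.sin(a),0*a]
T={n:r.snapshot(n) for n in C}
for n in C: cv2.imwrite(f"pics/{n}4.png",T[n])
t=T["top"].astype(int);m=(t[...,0]-t[...,2]>40);m[:,:355]=0;m[:,380:]=0;m[:130]=0;m[165:]=0
k,l,st_,ce=cv2.connectedComponentsWithStats(m.astype(np.uint8));print("blue",st_[1:],ce[1:])
e=proj("top",ell(list(s["tool_pos"][:2])+[.0655],.008));print("pred stone top",e.min(0),e.max(0))
# seated/set stones in the scene view: blue blobs
t=T["scene"].astype(int);m=(t[...,0]-t[...,2]>15);m[:,:370]=0;m[:,420:]=0;m[:205]=0;m[240:]=0
k,l,st_,ce=cv2.connectedComponentsWithStats(m.astype(np.uint8));print("scene blue",st_[1:],ce[1:])
print("pred scene stone mid",proj("scene",[*s["tool_pos"][:2],.0615]))
```

```text
t 18.05 pos [ 0.5873 -0.044   0.1253] az_y 78.0 z [ 0.0004  0.0003 -1.    ] F [-0.1747 -0.1738 -1.2012] op 14.36 ff 9.994072397821583 
q [ 0.2206  0.9195 -0.3949  1.7922  0.6182  0.5557  0.7911]
tool delta mm [ 0.1568 -0.6813 13.1076]
blue [[363 141   6   5  22]
 [361 153   7   6  34]
 [358 162   8   3  18]] [[365.7273 143.    ]
 [363.6765 155.5882]
 [361.5    163.2222]]
pred stone top [362.827  139.9895] [369.3103 146.0667]
scene blue [[402 217   2   2   4]
 [379 225   9   7  47]
 [391 225   7   5  28]] [[402.5    217.5   ]
 [383.3191 228.1702]
 [394.2857 227.1786]]
pred scene stone mid [[403.8794 219.7672]]
```

Request:
play_rows(translation=[[0.0004,-0.0007,0],[0,0,0.004],[0,0,0.004],[0,0,0.003],[0,0,0.002],[0,0,0],[0,0,0.0008],[0,0,0]], delta_rot=[[0,0,0],[0,0,0],[0,0,0],[0,0,0],[0,0,0],[0,0,0],[0,0,0],[0,0,0]], grip=[-0.8,-0.8,-0.8,-0.8,-0.8,-0.8,-0.8,-0.8])

```text
clock: 19.15
tool_pos: [0.5867, -0.0452, 0.1113]
eef_rot: [0.105, 0.994, 0.0, 0.0]
contact_force: [-0.2, -0.1, -0.5]
opening: 0.167
finger_force: 10.0
```

```bash
python3 -c "
from h import *
st([.5867,-.0447,.1108])"
```

```text
t 19.15 pos [ 0.5867 -0.0452  0.1113] az_y 77.95 z [ 0.0002  0.0001 -1.    ] F [-0.1998 -0.1155 -0.5189] op 14.68 ff 9.994104348807014 
q [ 0.2134  0.9402 -0.3781  1.7965  0.6327  0.5283  0.7792]
tool delta mm [0.1421 0.5116 0.4527]
```

Request:
play_rows(translation=[[0,0,0.0003],[0,0,0],[0,0,0],[0,0,-0.01],[0,0,-0.025],[0,0,-0.035],[0.0279,0,0],[0.0279,0,0],[0.0279,0,0],[0.0279,0,0],[0,0,0],[0,0,0]], delta_rot=[[0,0,0],[0,0,0],[0,0,0],[0,0,0],[0,0,0],[0,0,0],[0,0,0],[0,0,0],[0,0,0],[0,0,0],[0,0,0],[0,0,0]], grip=[-0.8,-0.4,-0.4,-0.4,-0.4,-0.4,0,0,0,0,0,0])

```text
clock: 20.65
tool_pos: [0.4789, -0.0219, 0.1814]
eef_rot: [0.105, 0.994, 0.0, 0.001]
contact_force: [-0.3, 0.6, -0.6]
opening: 0.499
finger_force: 0.0
```

```bash
python3 v.py 5 330 125 360 180; python3 -c "
from h import *
st([.4777,-.0213,.079])"
```

```text
t 20.65 pos [ 0.4789 -0.0219  0.1814] az_y 77.94 z [ 0.0023  0.0002 -1.    ] F [-0.2727  0.6338 -0.5763] op 43.94 ff 0.0 
q [ 0.1773  0.734  -0.367   2.0995  0.639   0.4148  0.6629]
t 20.75 pos [ 0.4789 -0.0221  0.1811] az_y 77.9 z [ 0.002   0.0004 -1.    ] F [-0.0855 -0.321   1.1992] op 43.96 ff 0.0 
q [ 0.1775  0.7347 -0.3669  2.0993  0.6391  0.4147  0.6626]
tool delta mm [  1.5611   0.4048 102.1106]
```

View pics/v5.png

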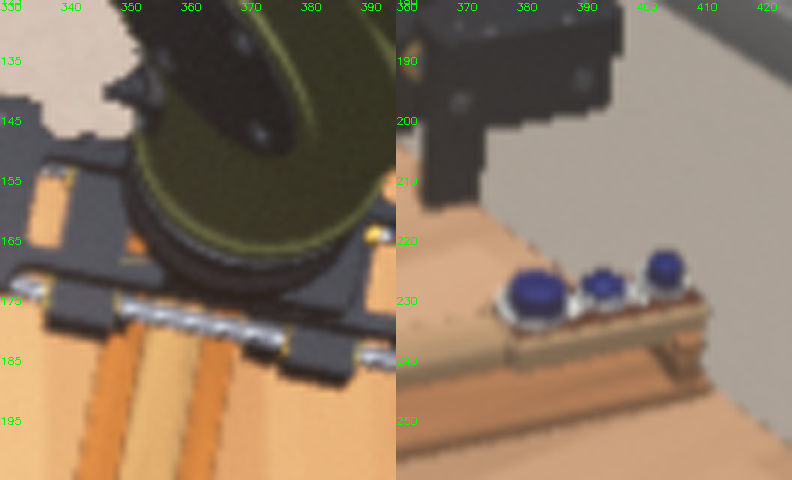

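Request:
play_rows(translation=[[0.0015,0.0004,0.02],[0,0,0.03],[0,0,0.025],[0,0,0.015],[0,0,0.012],[0,0,0],[0,0,0],[0,0,0],[0,0,0],[0,0,0]], delta_rot=[[0,0,0],[0,0,0],[0,0,0],[0,0,0],[0,0,0],[0,0,0],[0,0,0],[0,0,0],[0,0,0],[0,0,0]], grip=[0,0,0,0,0,0,-0.6,-0.6,-0.6,-0.6], squeeze=20)

```text
clock: 22.0
tool_pos: [0.4765, -0.0213, 0.0794]
eef_rot: [0.105, 0.994, 0.0, 0.001]
contact_force: [-0.9, -0.6, 6.2]
opening: 0.27
finger_force: 20.0
```

Request:
play_rows(translation=[[0,0,0],[0,0,0]], delta_rot=[[0,0,0],[0,0,0]], grip=[-0.7,-0.7], squeeze=50)

```text
clock: 22.25
tool_pos: [0.4765, -0.0213, 0.0794]
eef_rot: [0.105, 0.994, 0.0, 0.001]
contact_force: [0.4, -0.3, 6.3]
opening: 0.267
finger_force: 50.0
```

```bash
python3 -c "
from h import *
st([.4777,-.0213,.079])"
```

```text
t 22.25 pos [ 0.4765 -0.0213  0.0794] az_y 77.94 z [ 0.0011 -0.0001 -1.    ] F [ 0.3995 -0.2859  6.2985] op 23.46 ff 49.99950673431158 
q [ 0.0068  0.9242 -0.0959  2.143   0.7941  0.1075  0.5181]
tool delta mm [-1.1878  0.27    0.4402]
```

Request:
play_rows(translation=[[0,0,-0.002],[0,0,-0.004],[0,0,-0.008],[0,0,-0.012],[0,0,-0.015],[0,0,-0.015],[0,0,-0.01],[0,0,0]], delta_rot=[[0,0,0],[0,0,0],[0,0,0],[0,0,0],[0,0,0],[0,0,0],[0,0,0],[0,0,0]], grip=[-0.7,-0.7,-0.7,-0.7,-0.7,-0.7,-0.7,-0.7], squeeze=50)

```text
clock: 23.25
tool_pos: [0.4764, -0.0214, 0.1456]
eef_rot: [0.105, 0.994, 0.0, 0.001]
contact_force: [-0.1, -0.1, -1.2]
opening: 0.268
finger_force: 50.0
```

```bash
cat > goal.py <<'E'
from h import *
def goal(u,lens,b=(-.087,.0003,.0354),dist=.15):
    u=np.array([u[0],u[1],0])/np.hypot(*u[:2]);sx=np.array([u[1],-u[0],0]);sz=.5*u+np.array([0,0,.75**.5])
    G=np.c_[-sx,np.cross(sz,sx),-sz];vp=np.array(lens)-dist*u;p=vp-G@np.array(b);return vp,p,R.from_matrix(G)
E
python3 - <<'E'
from goal import *
f=lambda x,y,z:at_z("top",170+(x+.5)/5-.5,125+(y+.5)/5-.5,z)
for z in(.19,.21):
    P=[f(*q,z) for q in((97,83),(167,80),(158,142),(88,150))];print(z,np.array(P)[:,:2].ravel())
    for a,b in((0,1),(3,2)): d=P[b]-P[a];print("edge dir x/-y",np.degrees(np.arctan2(d[0],-d[1])))
    for a,b in((0,3),(1,2)): d=P[b]-P[a];print("cross",np.degrees(np.arctan2(-d[1],-d[0])),np.linalg.norm(d))
im={n:cv2.imread(f"pics/{n}0.png") for n in C}
for n in C:
    m=[d for d in r.silhouettes(n,"inspection_camera")];print(n,[(d["confidence"],d["pixels"].sum()) for d in m])
s=st();vp,p,G=goal((.03,1),(.5248,.2925,.18))
T=R.from_quat(s["eef_rot"]);print(vp,p,"tool delta",1e3*T.inv().apply(p-s["tool_pos"]),"rot",np.degrees((T.inv()*G).as_rotvec()))
E
python3 v.py 6 330 125 360 180
```

```text
0.19 [0.5441 0.3491 0.5451 0.3191 0.5172 0.321  0.5139 0.3506]
edge dir x/-y 1.9422647541010407
edge dir x/-y 6.303612866811717
cross -2.831900889659831 0.030195557266927214
cross -3.915577840354448 0.027975147205770653
0.21 [0.5359 0.3419 0.5368 0.3127 0.5097 0.3146 0.5065 0.3434]
edge dir x/-y 1.9422647541012152
edge dir x/-y 6.3036128668116325
cross -2.8319008896598583 0.02939506964865944
cross -3.9155778403544765 0.02723352290788225
scene [(0.95, np.int64(1239)), (0.62, np.int64(1017))]
top [(0.97, np.int64(1811)), (0.95, np.int64(1605))]
t 23.35 pos [ 0.4761 -0.0213  0.1448] az_y 77.93 z [-0.0002  0.     -1.    ] F [-0.8419 -0.5031 -1.5806] op 23.47 ff 49.9980653822422 
q [ 0.1252  0.7978 -0.2876  2.1259  0.7191  0.3133  0.5873]
[0.5203 0.1426 0.18  ] [0.4339 0.1626 0.2108] tool delta [ 79.7149 171.0539 -66.0195] rot [ 29.9181  -2.7196 -10.1065]
t 23.35 pos [ 0.4761 -0.0213  0.1448] az_y 77.93 z [-0.0002  0.     -1.    ] F [-0.8419 -0.5031 -1.5806] op 23.47 ff 49.9980653822422 
q [ 0.1252  0.7978 -0.2876  2.1259  0.7191  0.3133  0.5873]
```

View pics/scene6.png

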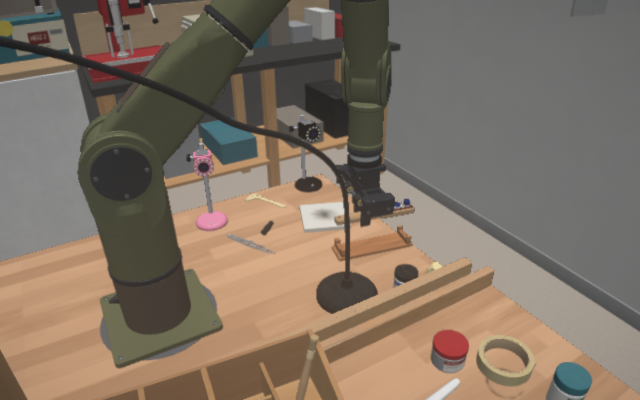

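Run:
```python
from h import *
im={n:cv2.imread(f"pics/{n}0.png") for n in C}
for n,(x,y,w,h) in(("scene",(303,122,20,24)),("top",(208,138,14,26))):
    g=cv2.cvtColor(im[n],cv2.COLOR_BGR2GRAY)[y:y+h,x:x+w];print(n,x,y);print(g)
# base: dark pixels
for n,(x,y,w,h) in(("scene",(288,172,40,24)),("top",(198,152,45,45))):
    g=im[n][y:y+h,x:x+w].max(2)<75;print(n,x,y);print("\n".join("".join(".#"[int(v)] for v in q) for q in g))
```

```text
scene 303 122
[[121 123 123 123 123 124 124 120 114 107  87  70 100 115 118 116 113 105
   96  87]
 [109 121 121 117 113 118 117 104  84  66  51  43  55  88  96  93  89  86
   85  81]
 [ 67 104 105  85  67  61  58  53  47  42  39  39  44  74  83  84  83  83
   82  80]
 [ 42  54  54  47  42  39  39  39  41  43  46  42  45  70  75  80  83  83
   83  81]
 [ 39  38  38  38  38  38  40  42  45  65  82  61  60  77  62  70  79  82
   83  80]
 [ 37  38  38  37  38  42  55  57  54  96 118  84  89 116  80  54  69  79
   82  80]
 [ 38  39  38  39  39  50  89  92  66  74  82  62  73  82  65  76  69  78
   82  81]
 [ 38  38  38  39  40  55 110 107  68  47  44  41  44  46  67 115  97  83
   83  81]
 [ 38  38  39  42  54  58  65  57  44  37  38  37  38  40  60  94  79  73
   81  82]
 [ 39  38  39  51  90  88  59  41  38  40  41  40  38  38  43  57  80  66
   76  82]
 [ 39  39  39  58 108  94  58  40  40  43  44  43  41  39  42  71 121  92
   80  85]
 [ 39  39  40  49  67  56  43  39  42  44  43  43  42  39  44  76 114  87
   78  86]
 [ 39  38  47  84  91  64  42  39  43  44  45  44  42  40  42  60 
[... 4881 characters left out ...]
#.........
.......#############################.........
........###########################..........
........##########################...........
.........########################............
..........#######################............
...........####################..............
............##################...............
..............##############.................
.................########....................
.............................................
.............................................
.............................................
.............................................
.............................................
.............................................
```

Run:
```python
from goal import *
from scipy.optimize import least_squares
ims={n:cv2.imread(f"pics/{n}0.png") for n in C}
sc=[(313,127),(316,127),(318.2,129.2),(319.2,132.4),(318.2,135.6),(316,138.8),(313,140),(309.8,140),(307.3,138),(306.4,135),(307.2,131.6),(309.4,128.7)]
def cent(n,c):
    g=cv2.cvtColor(ims[n],cv2.COLOR_BGR2GRAY).astype(float);u,v=map(round,c);w=np.clip(g[v-1:v+2,u-1:u+2]-50,0,None)
    Y,X=np.mgrid[v-1:v+2,u-1:u+2];return np.array([(w*X).sum(),(w*Y).sum()])/w.sum()
sc=np.array([cent("scene",c) for c in sc])
tp=np.array([cent("top",c) for c in((214,147),(214,153),(215,143),(215,156))])
# angle from top, + = to image-right in scene (world +x)
A=np.radians(np.arange(12)*30-15.)
def led(p):
    x,y,z,psi,rad=p;u=np.array([-np.sin(psi),np.cos(psi),0]);sx=np.array([u[1],-u[0],0])
    return np.array([x,y,z])+rad*(np.outer(np.sin(A),sx)+np.outer(np.cos(A),[0,0,1]))
def f(p,ws=1,wt=1):
    L=led(p);S=proj("scene",L)-sc;T=proj("top",L[[1,0,2,11]])-tp
    return np.r_[ws*S.ravel(),wt*T.ravel()]
for wt,k in((0,1),(1,1)):
    for idx in(0,):
        s=least_squares(lambda p:f(p,1,wt),[.524,.293,.18,0,.02],x_scale=[.01,.01,.01,.1,.01]);J=s.jac;
        print(wt,s.x[:3],"psi",np.degrees(s.x[3]),"rad",s.x[4],"rms",s.fun.std(),"sd",np.sqrt(np.diag(np.linalg.pinv(J.T@J)))*.3)
print(tp,proj("top",led(s.x)[[1,0,2,11]]))
# base fit
def rim(n,x,y,w,h):
    m=(ims[n][y:y+h,x:x+w].max(2)<75).astype(np.uint8);return m
T=[]
m=rim("top",198,152,45,45)
for v in range(14,39):
    w=np.flatnonzero(m[v,6:])+6; T.append((198+w.max()+.5,152+v))
    if v>23: T.append((198+w.min()-.5,152+v))
m=rim("scene",288,172,40,24);S=[]
for v in range(8,17):
    w=np.flatnonzero(m[v]);S+=[(288+w.max()+.5,172+v),(288+w.min()-.5,172+v)]
for h in(.006,.01,.012,.014):
    def g(p):
        o=[]
        for n,Q in(("top",T),("scene",S)):
            W=np.array([at_z(n,*q,h) for q in Q]);o.append(1e3*(np.hypot(W[:,0]-p[0],W[:,1]-p[1])-.042))
        return np.hstack(o)
    b=least_squares(g,[.526,.329],loss="soft_l1");print("base h",h,b.x,b.fun.std(),g(b.x)[:len(T)].mean(),g(b.x)[len(T):].mean())
```

```text
0 [ 0.8659  0.9091 -0.1026] psi -46.21630158685217 rad 0.029904548220161475 rms 0.755258811484075 sd [0.0003 0.0002 0.0004 0.0422 0.0004]
1 [0.5241 0.2906 0.1805] psi -9.01676402729643 rad 0.018783549338615296 rms 1.1567788590016608 sd [0.0003 0.0004 0.0003 0.0252 0.0002]
[[213.8676 147.5735]
 [213.8429 152.5429]
 [215.5556 142.5833]
 [214.7188 156.5625]] [[215.1541 146.1143]
 [214.1507 150.4478]
 [216.6069 143.2539]
 [213.8871 155.0309]]
base h 0.006 [0.5267 0.329 ] 1.4292487576563104 -0.565248292560075 -2.1367471685658757
base h 0.01 [0.5256 0.3277] 2.0066619066620572 -0.7352621441445901 -1.7182718061916153
base h 0.012 [0.525  0.3271] 2.5066696533393285 -0.8209845254976385 -1.2338380398652666
base h 0.014 [0.5245 0.3266] 3.0808296520249296 -0.8770494012578475 -0.5465047369485995
```

Run:
```python
from goal import *
from scipy.optimize import least_squares
ims={n:cv2.imread(f"pics/{n}0.png") for n in C}
def cent(n,c):
    g=cv2.cvtColor(ims[n],cv2.COLOR_BGR2GRAY).astype(float);u,v=map(round,c);w=np.clip(g[v-1:v+2,u-1:u+2]-50,0,None)
    Y,X=np.mgrid[v-1:v+2,u-1:u+2];return np.array([(w*X).sum(),(w*Y).sum()])/w.sum()
sc=np.array([cent("scene",c) for c in[(313,127),(316,127),(318,129),(319,132),(318,136),(316,139),(313,140),(310,140),(307,138),(306,135),(307,132),(309,129)]])
tp=np.array([cent("top",c) for c in((214,147),(214,153),(215,143),(215,156))])
print(sc.round(1).tolist(),cv2.fitEllipse(sc.astype(np.float32)))
A0=np.radians(np.arange(12)*30.)
def led(p):
    x,y,z,psi,rad,ph=p;A=A0+ph;u=np.array([-np.sin(psi),np.cos(psi),0]);sx=np.array([u[1],-u[0],0])
    return np.array([x,y,z])+rad*(np.outer(np.sin(A),sx)+np.outer(np.cos(A),[0,0,1]))
for wt in(0.01,1):
  for sh in(0,1,2,-1):
    def f(p):
        L=led(p);S=proj("scene",L)-sc;T=proj("top",L[[(1+sh)%12,sh%12,(2+sh)%12,(11+sh)%12]])-tp
        return np.r_[S.ravel(),wt*T.ravel(),(p[2]-.18)/.002]
    s=least_squares(f,[.524,.293,.18,0,.02,-.1],x_scale=[.01,.01,.01,.1,.01,.1])
    print(wt,sh,s.x[:3],"psi",np.degrees(s.x[3]).round(1),"rad",s.x[4],"ph",np.degrees(s.x[5]),"rmsS",s.fun[:24].std(),"rmsT",s.fun[24:-1].std()/wt)
```

```text
[[312.9, 127.0], [315.9, 127.1], [318.2, 129.1], [319.1, 132.2], [318.3, 135.9], [316.1, 138.9], [313.1, 140.2], [309.8, 140.0], [307.3, 138.1], [306.5, 135.0], [307.4, 131.7], [309.4, 128.8]] ((312.8895568847656, 133.64967346191406), (11.736910820007324, 14.321590423583984), 34.601531982421875)
0.01 0 [0.5264 0.2919 0.18  ] psi -1.7 rad 0.019713498236696304 ph -0.39056448160349483 rmsS 0.1146881651611908 rmsT 2.343931816125338
0.01 1 [0.5264 0.2919 0.18  ] psi -1.8 rad 0.0197130015147808 ph -0.3910507767169616 rmsS 0.11468847741461013 rmsT 4.542853952604654
0.01 2 [0.5264 0.2919 0.18  ] psi -1.7 rad 0.01971289752411273 ph -0.39009515467026273 rmsS 0.11468855112523402 rmsT 6.286011550861264
0.01 -1 [0.5264 0.2919 0.18  ] psi -1.7 rad 0.019713963232460913 ph -0.38888668350584393 rmsS 0.11468796714506926 rmsT 0.4050838591662011
1 0 [0.5232 0.2904 0.1805] psi -3.2 rad 0.01918441371559828 ph -7.688162723682561 rmsS 0.7651013377271714 rmsT 1.49709849693342
1 1 [0.5214 0.2904 0.1804] psi -0.6 rad 0.017631537215933125 ph -12.413405906737026 rmsS 1.3619686085303049 rmsT 2.8911940067618023
1 2 [0.5214 0.2915 0.18  ] psi 1.5 rad 0.015572301512215917 ph -13.367519527725065 rmsS 1.7016415774667337 rmsT 4.2202406287774386
1 -1 [0.5261 0.2913 0.1802] psi -3.0 rad 0.01978628524090493 ph -0.7471931801083692 rmsS 0.12603181714808973 rmsT 0.3728281267739629
```

```bash
cat > g2.py <<'E'
from goal import *
s=st();vp,p,G=goal((.035,1),(.5262,.2916,.18))
T=R.from_quat(s["eef_rot"]);print(vp,p,"tool delta",1e3*T.inv().apply(p-s["tool_pos"]),"rot",np.degrees((T.inv()*G).as_rotvec()))
E
python3 g2.py
```

```text
t 23.45 pos [ 0.4759 -0.0212  0.1445] az_y 77.96 z [-0.0009 -0.0001 -1.    ] F [-0.6099  0.2234 -0.9879] op 23.43 ff 49.998087622225285 
q [ 0.1248  0.7984 -0.2874  2.126   0.719   0.3133  0.5874]
[0.521  0.1417 0.18  ] [0.4346 0.1622 0.2108] tool delta [ 78.6802 170.6882 -66.3071] rot [29.9132 -2.678  -9.7958]
```

Request:
play_rows(translation=[[0.0024,0.0051,-0.002],[0.0039,0.0085,-0.0033],[0.0063,0.0137,-0.0053],[0.0079,0.0171,-0.0066],[0.0094,0.0205,-0.008],[0.0094,0.0205,-0.008],[0.0094,0.0205,-0.008],[0.0094,0.0205,-0.008],[0.0079,0.0171,-0.0066],[0.0063,0.0137,-0.0053],[0.0039,0.0085,-0.0033],[0.0024,0.0051,-0.002]], delta_rot=[[0,0,0],[0,0,0],[0,0,0],[0,0,0],[0,0,0],[0,0,0],[0,0,0],[0,0,0],[0,0,0],[0,0,0],[0,0,0],[0,0,0]], grip=[-0.7,-0.7,-0.7,-0.7,-0.7,-0.7,-0.7,-0.7,-0.7,-0.7,-0.7,-0.7])

```text
clock: 24.95
tool_pos: [0.4349, 0.1624, 0.2114]
eef_rot: [0.105, 0.994, -0.0, -0.0]
contact_force: [-0.0, 0.4, -1.6]
opening: 0.266
finger_force: 50.0
```

Request:
play_rows(translation=[[0,0,0],[0,0,0],[0,0,0],[0,0,0],[0,0,0],[0,0,0],[0,0,0]], delta_rot=[[0.9,-0.1,-0.3],[1.8,-0.2,-0.6],[2.7,-0.2,-0.9],[2.7,-0.2,-0.9],[2.7,-0.2,-0.9],[2.7,-0.2,-0.9],[1.5,-0.2,-0.5]], grip=[-0.7,-0.7,-0.7,-0.7,-0.7,-0.7,-0.7])

```text
clock: 25.82
tool_pos: [0.4351, 0.1625, 0.2111]
eef_rot: [0.06, 0.989, -0.132, -0.002]
contact_force: [0.3, -0.8, -1.4]
opening: 0.268
finger_force: 50.0
```

```bash
python3 g2.py
```

```text
t 25.82 pos [0.4351 0.1625 0.2111] az_y 82.93 z [-0.0206 -0.2604 -0.9653] F [ 0.3245 -0.8003 -1.4037] op 23.56 ff 49.997692443430424 
q [-0.4091  0.6986 -0.2676  2.0368  0.5992  0.6965  0.3018]
[0.521  0.1417 0.18  ] [0.4346 0.1622 0.2108] tool delta [ 0.4106 -0.2447  0.411 ] rot [14.8365 -1.2888 -4.7748]
```

Half the tilt is done, with z leaning the right way (tool z towards −y). I'll do the rest.

Request:
play_rows(translation=[[0,0,0],[0,0,0],[0,0,0],[0,0,0],[0,0,0],[0,0,0],[0,0,0],[0,0,0],[0,0,0]], delta_rot=[[1,-0.1,-0.3],[1.9,-0.2,-0.6],[2.7,-0.2,-0.9],[2.7,-0.2,-0.9],[2.7,-0.2,-0.9],[2.3,-0.2,-0.7],[1.5,-0.2,-0.5],[0,0,0],[0,0,0]], grip=[-0.7,-0.7,-0.7,-0.7,-0.7,-0.7,-0.7,-0.7,-0.7])

```text
clock: 26.95
tool_pos: [0.435, 0.1619, 0.2114]
eef_rot: [0.017, 0.966, -0.258, -0.005]
contact_force: [-0.1, 0.1, -2.1]
opening: 0.266
finger_force: 50.0
```

```bash
cat > f.py <<'E'
from goal import *
exec(open("g2.py").read().split("\n",1)[1])
b=np.array([-.087,.0003,.0354]);cur=s["tool_pos"]+T.apply(b)
pt={"L":b+[.030,0,-.009],"M":b+[0,0,-.005],"S":b+[-.026,0,-.008]}
im={n:r.snapshot(n) for n in C}
for n in C: cv2.imwrite(f"pics/{n}7.png",im[n])
for n in C:
    P={k:proj(n,s["tool_pos"]+T.apply(v))[0] for k,v in pt.items()};print(n,"pred",P)
    t=im[n].astype(int);m=((t[...,0]-t[...,2]>15)&(t.max(2)<170)).astype(np.uint8);c=np.mean(list(P.values()),0)
    k,l,q,ce=cv2.connectedComponentsWithStats(m)
    for i in range(1,k):
        if np.hypot(*(ce[i]-c))<35 and q[i,4]>5: print("  blob",q[i],ce[i])
u,v=proj("scene",cur)[0].astype(int)
o=[cv2.resize(im["scene"][v-40:v+40,u-40:u+40],(480,480),interpolation=cv2.INTER_CUBIC)]
u,v=proj("top",cur)[0].astype(int);o.append(cv2.resize(im["top"][v-40:v+40,u-25:u+25],(300,480),interpolation=cv2.INTER_CUBIC))
cv2.imwrite("pics/f7.png",np.hstack(o))
E
python3 f.py
```

```text
t 26.95 pos [0.435  0.1619 0.2114] az_y 87.95 z [-0.0177 -0.4978 -0.8671] F [-0.1311  0.0994 -2.0752] op 23.39 ff 49.998128078877926 
q [-0.5535  0.764  -0.1994  1.9646  0.6518  0.9272  0.2799]
[0.521  0.1417 0.18  ] [0.4346 0.1622 0.2108] tool delta [0.3786 0.4985 0.4021] rot [ 0.1254 -0.0149 -0.0369]
scene pred {'L': array([328.9568, 151.9143]), 'M': array([339.7744, 151.0869]), 'S': array([348.351 , 147.9132])}
  blob [347 148   5   3  13] [349. 149.]
  blob [327 151   7   4  22] [330.2727 152.7273]
  blob [338 151   6   2   9] [340.6667 151.5556]
top pred {'L': array([283.6097, 164.2386]), 'M': array([285.4179, 151.3068]), 'S': array([285.235 , 139.3263])}
  blob [283 137   7   8  46] [286.0435 140.087 ]
  blob [283 148   8   9  46] [286.1739 152.3043]
  blob [280 160  12   7  56] [284.9821 162.9643]
```

View pics/f7.png

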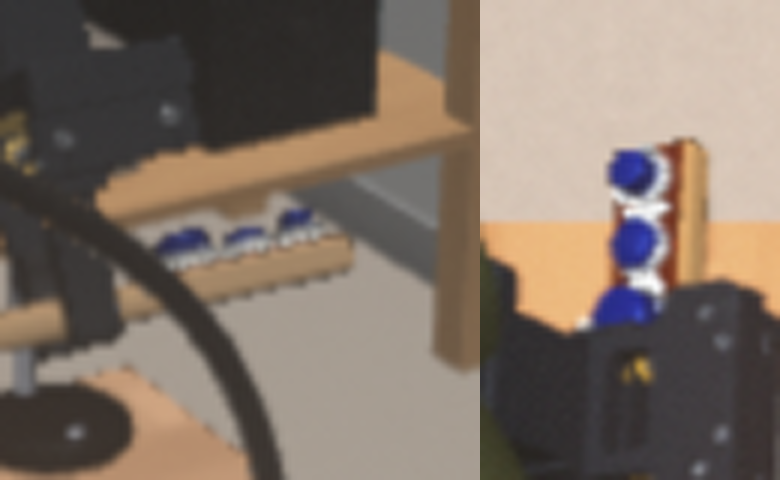

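Run:
```python
from goal import *
s=st();T=R.from_quat(s["eef_rot"]);b=np.array([-.087,.0003,.0354])
for k,o,a,c in(("S",[-.026,0,-.008],(349,149),(286.04,140.09)),("M",[0,0,-.005],(340.67,151.56),(286.17,152.3))):
    x,e=tri(a,c);d=x-(s["tool_pos"]+T.apply(b+o));print(k,x,e,"diff world",1e3*d,"tool",1e3*T.inv().apply(d))
```

```text
t 27.05 pos [0.435  0.1619 0.2115] az_y 87.94 z [-0.0177 -0.4977 -0.8672] F [ 0.3458  0.4199 -2.0931] op 23.53 ff 49.9980890750885 
q [-0.5533  0.7639 -0.1995  1.9646  0.6517  0.9272  0.2798]
S [0.5475 0.1427 0.1849] [np.float64(0.7), np.float64(0.7)] diff world [ 0.02   -1.7088 -2.6593] tool [-0.0809 -0.1558  3.1562]
M [0.521  0.1418 0.184 ] [np.float64(1.5), np.float64(1.5)] diff world [-0.4111 -2.0465 -0.9746] tool [ 0.3375 -1.3009  1.8709]
```

```bash
python3 -c "
from plant import r
print(r.finish_job())"
```

```text
the job is handed in; nothing more can be done
None
```

Both stones are in their cups, and the stick is held at the inspection camera's view point, face tipped about 30° towards the lens. I handed the job in at about 27 s; the last picture shows all three stones in place, and the brooch measures within about 3 mm of where it should be.

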